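Load loose punches into the free cells of a punching machine's tool tray

ROBOT

A 6-joint arm with a two-finger parallel gripper is mounted at the origin on the work surface. World frame = base frame: x ahead of the robot, y to its left, z up, the work surface at z = 0. Lengths are in m, angles in rad, forces in N, time in s.
With the tool pointing down it reaches from about 0.25 to 0.775 m from the base axis. Payload 4 kg.
Tool frame: the origin (TCP) lies at the very end of the fingers, on their centre line; the grasp point (between the pads) lies 19 mm behind it; x points along the fingers, y is the direction in which the jaws open and shut, and the axes are right-handed (so a half turn about x gives the same grasp; the last joint's range is limited). The gripper opens to 94 mm and grips with 3 to 60 N. Pads are 16 mm wide; open, the fingers measure 119 mm over their backs; the gripper's body (75 mm by 177 mm) begins 78 mm behind the grasp point.
Start: joints at [1.01, 0.087, 1.371, -0, 1.684, -0.103], TCP at [0.243, 0.493, 0.206] pointing down, gripper open.
Joint ranges: [-3.1, 3.1], [-0.76, 2.03], [0.27, 2.55], [-1.08, 4.22], [0.17, 2.65], [-2.57, 2.57]. Speed limits (rad/s): [2.79, 2.79, 3.14, 3.14, 3.14, 3.14].

INTERFACE

Orientations are given as [roll, pitch, yaw] about the fixed x, y, z axes, in that order (R = Rz(yaw) Ry(pitch) Rx(roll)).
In Python, from bench import robot gives the robot as it stands.
- The arm moves only by the tool carry_out, never from a script. Its argument "targets" is a list of rows, each a list of 5 numbers: the closure, from 0 (fully open) to 1 (shut), then the shift along the tool's x, y, z in cm, then the turn about the tool's x in degrees. In form: [[fingers, tx, ty, tz, turn], ...]. A call has 1 to 20 rows; each row shifts and turns the commanded pose from where the row before left it, along the tool's axes as they then stand; what a row does not reach is not made up. A row lasts 1/10 s, in which the tool goes at most 50 mm and 8.59 degrees, less where a joint would pass 70% of its speed; a pose out of reach is approached as far as the arm can. A call is refused whole if a number of a shift passes 5 or a number of a turn 8.59, either way. A call with a gripper value outside its range is refused whole. The fingers move at their own pace and stop on an object; the grip force is fixed at half the most. Time passes only in rows, so rows that do not move let the fingers close. It gives the time, the measured TCP pose, the force and the opening at its end, in the units of the state.
- robot.get_obs(): the state, without advancing time (a new reading comes with each control period).
- robot.snapshot(name): name is "side" or "top"; returns a dict with "image" (384x512x3 uint8, red, green, blue), "camera_matrix" (3x3 intrinsics, pixels), "distortion" ([k1, k2, p1, p2, k3] as OpenCV has them; the pictures are not rectified), "pose" (4x4, takes a point from camera to world coordinates). Camera axes: x right, y up, looking along -z (the intrinsics and any distortion apply to the point x, -y, -z); pixel columns grow to the right and rows downward; lengths in m; the calibration is good to about 2 mm. A picture is of the moment at which its call begins. There is no depth.
- robot.close_job(): hands the job in, once; it reports no verdict.
The state is a dict: "time": time; "joint_positions": joint angles; "qvel": joint speeds; "joint_torque": joint torques, N m; "tool_pos": TCP position; "ee_rot": TCP orientation; "wrist_force": force on the tool from outside, world axes, zero at the start; "wrist_torque": the same for the moment, N m; "width": finger opening in m.
Only numpy, scipy, OpenCV 4.12 (cv2) and the standard library are available. Lean on these libraries where they do the work, as an engineer would, in place of code of your own. Each camera call takes 0.05 s, during which the arm holds its last target. There are 200 camera calls.

TASK

Draw the red transport pin straight out of its bore beside the blue tool tray, park it in the notch of the yellow bracket, then pull the tray fully out by its post. Some cells already hold a black die button sunk out of sight, so take the pin as a feeler and feel down into the cells with its tip until you know enough empty ones, then put the pin back in the notch. Stand every punch upright on the floor of its own empty cell, never letting one touch a die button, then push the tray fully home and leave everything else on the bench where it is.

Things in the scene. Friction and masses are not known exactly. Their poses are not given: they have to be found in the camera images.
- tray (a joint): how far the blue tool tray is drawn out of the grey machine, in m: 0 = home under the hood, 0.14 = fully out at its stop. It slides level along -x of tray_handle (towards the robot), 2 N of friction, stays where left. Locked at 0 while the pin is in its bore
- tray_handle (a point): grip point on the axis of the tray's upright steel post (14 mm across, black 18 mm cap on its top 8 mm), 78 mm above the bench, 20 mm below the post's top. Axes are the machine's: x into the machine, y to its left, z up; its yaw varies. Moves with the tray. The grey hood over the home tray is 116 mm high; its front edge is then 60 mm beyond the post
- pin_grip (a point): centre of the red grip (16 mm across, 40 mm long) of the steel transport pin, 60 g; z along the pin. 25 mm below it: underside of the collar (22 mm across, 5 mm thick), then a shank 10 mm across, 55 mm long. At the start it stands in its bore left of the tray's front block, through the tray's slotted ear, collar on the ear 62 mm above the bench: draw it straight up 55 mm or more
- pin_tip (a point): the lower end of the pin's shank, 80 mm below pin_grip
- notch (a point): the pin's seat in the yellow parking bracket (fixed, 52 x 54 mm, 62 mm high): on its top face, in the middle of a 14 mm wide slot that runs from top to bottom, opens on the bracket's -x side and ends 8 mm beyond this point (+x). The pin hangs here upright, shank in the slot, collar resting on the top face; lower it in from above or slide it in from the open side
- cell0 (a point): centre of the floor of tray cell 0, near row, right as the robot looks; moves with the tray. square well 44 x 44 mm, 36 mm deep, floor 14 mm and rim 50 mm above the bench, like all six; walls 6 mm, pitch 50 mm; axes as tray_handle. With the tray fully out all six are clear of the hood
- cell1 (a point): centre of the floor of tray cell 1, near row, middle as the robot looks; moves with the tray. Two or three of the six cells, different each time, are taken by a black die button (38 mm across, 18 mm tall, its top 18 mm below the rim) on the black floor; where is not given, so feel for them
- cell2 (a point): centre of the floor of tray cell 2, near row, left as the robot looks; moves with the tray. Size as cell 0
- cell3 (a point): centre of the floor of tray cell 3, far row, right as the robot looks; moves with the tray. Size as cell 0
- cell4 (a point): centre of the floor of tray cell 4, far row, middle as the robot looks; moves with the tray. Size as cell 0
- cell5 (a point): centre of the floor of tray cell 5, far row, left as the robot looks; moves with the tray. Size as cell 0
- punch0_mid (a point): middle of a loose punch, 35 mm above its foot, z up. Round green body 36 mm across, 24 mm tall, below a steel stem 12 mm across, 46 mm tall (70 mm in all), 110 to 190 g, low centre of mass, standing upright on the bench. Two or three punches are there, the others are absent. In an empty cell its stem stands 34 mm above the rim; on a die button 18 mm higher, and would foul the hood
- punch1_mid (a point): middle of a loose punch, 35 mm above its foot, z up. Same as punch 0; may be absent
- punch2_mid (a point): middle of a loose punch, 35 mm above its foot, z up. Same as punch 0; may be absent
- punch3_mid (a point): middle of a loose punch, 35 mm above its foot, z up. Same as punch 0; may be absent
- tape_roll: loose clear roll of packing tape, 90 mm across, 25 mm high, lying flat; origin under its centre. Not part of the job
- glue: loose white glue bottle with orange cap, 48 mm across, 130 mm tall; origin under its centre. Not part of the job
- pen_cup: loose black pen cup, 72 mm across, 95 mm tall; origin under its centre. Not part of the job
- staple_box: loose red box of staples, 55 x 36 x 24 mm; origin under its centre. Not part of the job
- marker: loose white and blue marker pen, 18 mm thick, 122 mm long, lying along its own x; origin under its middle. Not part of the job
- screwdriver: loose screwdriver lying on the bench along its own x, about 200 mm long. Not part of the job
- card_stack: loose stack of cards, 90 x 55 x 30 mm; origin under its centre. Not part of the job

How it is judged:
By the outcome, as a careful person would: the job done as asked, in the order asked, and still so for the second after the job is handed in, with the robot touching nothing.
Of die0, die1, die2, die3, die4, die5 only 2 to 3 are there at a start; the rules pass over those that are not, and their reading is None.
Of punch0, punch1, punch2, punch3 only 2 to 3 are there at a start; the rules pass over those that are not, and their reading is None.
At some moment in a run one of punch0, punch1, punch2, punch3 may be knocked a few centimetres aside while the robot is not near it.
It also fails if it takes over 208 s, if anything falls off the work surface, if the arm or the gripper's body presses on something with over 40 N, if the wrist force passes 120 N, or if a joint passes its speed limit or range.

## Working session

There is one attempt and no reset: what is moved stays moved. The work goes in short steps, Python scripts to look and compute and a tool call to move; the robot and the scene stay as the last step left them, time stands still between calls to the robot, and variables do not carry over. Pictures are saved under pics/ and viewed, about 12 in all and at most 16, crops included, and the job is handed in when it is done.

Besides the shell and the picture viewer there is one more tool, called after ">>>" as name(argument=value, ...), one argument or row to a line, values as JSON. carry_out: Moves the arm, as the interface text tells. Its arguments: {"type":"object","properties":{"targets":{"type":"array","items":{"type":"array","items":{"type":"number"}}}},"required":["targets"]}

```bash
ls; mkdir -p pics; cat > h.py <<'E'
import numpy as np, cv2
from bench import robot
def snap(n):
    return robot.snapshot(n)
def save(s,name,crop=None,scale=1):
    im=s["image"][:,:,::-1]
    if crop: im=im[crop[1]:crop[3],crop[0]:crop[2]]
    cv2.imwrite("pics/"+name,cv2.resize(im,None,fx=scale,fy=scale,interpolation=cv2.INTER_CUBIC))
def ray(s,px):
    p=cv2.undistortPoints(np.array([[px]],float),np.array(s["camera_matrix"],float),np.array(s["distortion"],float))[0,0]
    T=np.array(s["pose"]); return T[:3,3],T[:3,:3]@np.array([p[0],-p[1],-1.])
def onz(s,px,z):
    o,d=ray(s,px); return o+d*(z-o[2])/d[2]
def proj(s,P):
    T=np.array(s["pose"]); q=T[:3,:3].T@(np.array(P,float)-T[:3,3]); q=np.array([q[0],-q[1],-q[2]])
    return cv2.projectPoints(q[None],np.zeros(3),np.zeros(3),np.array(s["camera_matrix"],float),np.array(s["distortion"],float))[0][0,0]
def tri(s1,p1,s2,p2):
    o1,d1=ray(s1,p1);o2,d2=ray(s2,p2);A=np.c_[d1,-d2];t=np.linalg.lstsq(A,o2-o1,rcond=None)[0]
    a=o1+d1*t[0];b=o2+d2*t[1];return (a+b)/2,np.linalg.norm(a-b)
E
python3 - <<'E'
from h import *
for n in("top","side"):
    s=snap(n); save(s,n+"0.png",scale=1.5); print(n,np.round(s["pose"],3).tolist(),np.round(s["camera_matrix"],1).tolist())
print(robot.get_obs())
E
```

```text
pics
top [[0.014, 0.976, -0.218, 0.26], [-1.0, 0.014, 0.002, -0.02], [0.005, 0.218, 0.976, 1.233], [0.0, 0.0, 0.0, 1.0]] [[410.9, 0.0, 253.9], [0.0, 410.9, 189.6], [0.0, 0.0, 1.0]]
side [[0.965, 0.18, -0.193, 0.285], [-0.264, 0.664, -0.699, -0.854], [0.003, 0.725, 0.688, 0.917], [0.0, 0.0, 0.0, 1.0]] [[444.2, 0.0, 256.2], [0.0, 444.2, 186.7], [0.0, 0.0, 1.0]]
{'time': 0.1, 'joint_positions': array([ 1.00991845e+00,  8.78939017e-02,  1.37206577e+00, -3.57460490e-05,
        1.68359937e+00, -1.03100074e-01]), 'qvel': array([-0.00040163, -0.00089505, -0.00300576,  0.00062343, -0.00050803,
       -0.00116828]), 'joint_torque': array([ 2.47116666e-03, -3.41252804e+01, -3.03301585e+01,  7.20054097e-02,
        3.04457475e-02, -8.14783812e-05]), 'tool_pos': array([0.24283284, 0.49295152, 0.20443317]), 'ee_rot': array([-1.65583138,  1.56882962, -2.11361317]), 'wrist_force': array([ 0.23955976,  0.35451912, -0.57445451]), 'wrist_torque': array([ 0.00113415, -0.01607624,  0.01285955]), 'width': 0.09417699817290562}
```

View pics/top0.png

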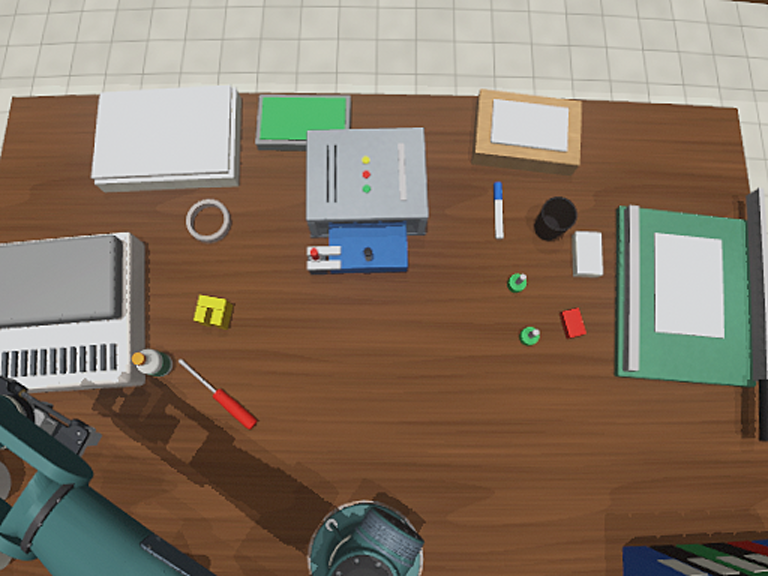

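View pics/side0.png

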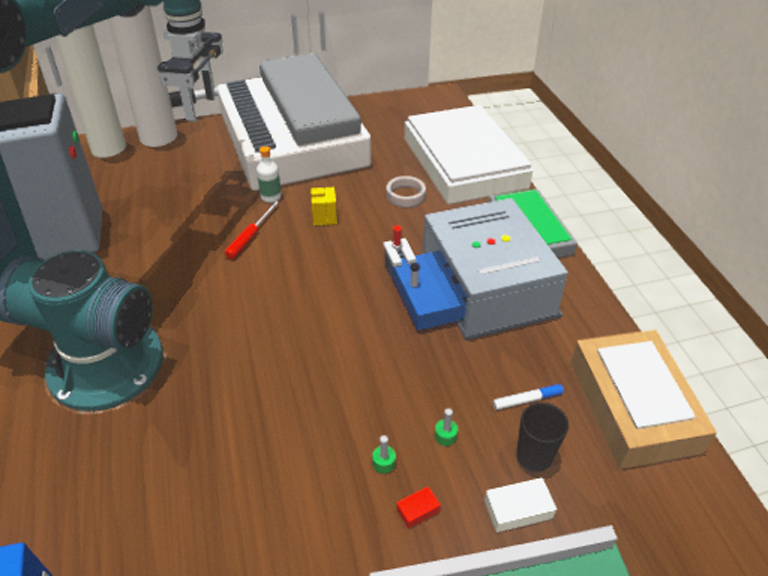

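```bash
cat >> h.py <<'E'
from scipy.spatial.transform import Rotation as Ro
def Rt(o): return Ro.from_euler("xyz",o["ee_rot"]).as_matrix()
def mask(s,kind):
    h=cv2.cvtColor(s["image"],cv2.COLOR_RGB2HSV).astype(int);H,S,V=h[...,0],h[...,1],h[...,2]
    m={"red":((H<6)|(H>174))&(S>190)&(V>110),"green":(H>50)&(H<75)&(S>170)&(V>80),"yellow":(H>25)&(H<34)&(S>180)&(V>70),"blue":(H>100)&(H<120)&(S>150)&(V>50)}[kind]
    return m.astype(np.uint8)
def blobs(s,kind,amin=15):
    n,l,st,c=cv2.connectedComponentsWithStats(mask(s,kind))
    return [(c[i].round(1).tolist(),st[i].tolist()) for i in range(1,n) if st[i,4]>=amin]
E
python3 - <<'E'
from h import *
t=snap("top");s=snap("side")
for k in("red","green","yellow","blue"):
    print(k)
    for b in blobs(t,k): print(" t",b,onz(t,b[0],.05).round(3))
    for b in blobs(s,k): print(" s",b)
print(Rt(robot.get_obs()).round(3))
im=np.hstack([cv2.resize(t["image"][135:225,120:300],None,fx=4,fy=4,interpolation=2)])
cv2.imwrite("pics/a.png",np.vstack([im[:,:,::-1],cv2.resize(s["image"][115:225,200:350],(720,528),interpolation=2)[:,:,::-1]])[:900])
E
```

```text
red
 t ([383.5, 214.4], [375, 205, 16, 20, 121]) [ 0.455 -0.406  0.05 ]
 t ([156.1, 272.3], [142, 259, 29, 27, 275]) [0.278 0.253 0.05 ]
 s ([160.3, 160.5], [150, 149, 22, 24, 201])
 s ([264.3, 151.7], [262, 150, 6, 5, 19])
 s ([278.4, 337.3], [265, 325, 29, 26, 472])
green
 s ([359.7, 143.9], [331, 127, 49, 35, 605])
 s ([297.0, 287.0], [291, 281, 14, 12, 89])
 s ([255.5, 304.9], [249, 299, 14, 12, 100])
yellow
 t ([139.9, 205.8], [129, 197, 22, 20, 271]) [0.47  0.313 0.05 ]
 s ([215.7, 129.8], [208, 125, 16, 11, 142])
 s ([336.9, 158.6], [335, 157, 5, 4, 15])
blue
 t ([331.3, 127.3], [329, 122, 6, 11, 60]) [ 0.724 -0.258  0.05 ]
 t ([247.1, 164.3], [219, 151, 53, 30, 1235]) [ 0.601 -0.001  0.05 ]
 t ([508.6, 361.2], [504, 360, 8, 4, 18]) [ 0.023 -0.771  0.05 ]
 t ([430.3, 375.0], [415, 364, 42, 20, 545]) [-0.003 -0.526  0.05 ]
 s ([285.4, 190.9], [263, 168, 47, 44, 1022])
 s ([367.5, 260.2], [360, 256, 15, 9, 85])
 s ([12.5, 374.1], [0, 362, 34, 22, 520])
[[-0.001  0.442  0.897]
 [-0.001  0.897 -0.442]
 [-1.    -0.001 -0.   ]]
```

```bash
python3 - <<'E'
from h import *
t=snap("top");s=snap("side")
a=cv2.resize(t["image"][140:220,125:285],None,fx=5,fy=5,interpolation=2)[:,:400*2]
a=cv2.resize(t["image"][145:190,200:280],(800,450)[:2] if 0 else (533,300),interpolation=2)
b=cv2.resize(s["image"][140:220,250:320],(263,300),interpolation=2)
c=cv2.resize(t["image"][185:225,120:180],(450,300),interpolation=2)
d=cv2.resize(t["image"][175:235,335:385],(250,300),interpolation=2)
o=np.zeros((600,800,3),np.uint8);o[:300,:533]=a;o[:300,535:798]=b;o[300:,:450]=c;o[300:,500:750]=d
cv2.imwrite("pics/b.png",o[:,:,::-1])
E
```

```text
(no output)
```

View pics/b.png

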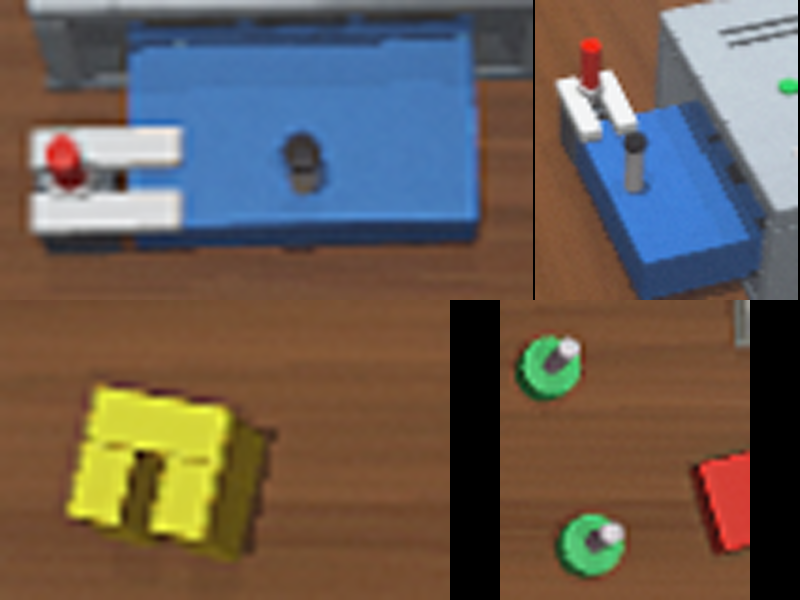

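```bash
python3 - <<'E'
from h import *
t=snap("top");s=snap("side")
A=lambda x,y:(200+x/6.667,145+y/6.667)
B=lambda x,y:(250+(x-535)/3.757,140+y/3.75)
C=lambda x,y:(120+x/7.5,185+(y-300)/7.5)
D=lambda x,y:(335+(x-500)/5,175+(y-300)/5)
print("pin",onz(t,A(62,145),.107),onz(s,B(591,46),.107),tri(t,A(62,145),s,B(591,46)))
print("post",onz(t,A(302,143),.098),onz(s,B(635,138),.098),tri(t,A(302,143),s,B(635,138)))
print("edge",onz(t,A(135,240),0),onz(t,A(478,242),0))
print("rightfront top->back",onz(t,A(478,222),.05),onz(t,A(472,40),.05))
q=[onz(t,C(*p),.062).round(4) for p in((95,385),(235,407),(208,543),(68,515))];print("br",q,sum(q)/4,[np.linalg.norm(q[i]-q[i-1]).round(4) for i in range(4)])
print("slot",onz(t,C(148,452),.062),onz(t,C(137,528),.062))
for p in((569,347),(612,533)):print("stem",onz(t,D(*p),.07))
for p in((549,367),(592,545)):print("body",onz(t,D(*p),.024))
for k in((297.0,287.0),(255.5,304.9)):print("side body",onz(s,k,.02))
# hood top front edge
print(s["distortion"],robot.get_obs()["time"])
E
```

```text
pin [0.57594072 0.10539289 0.107     ] [0.57469814 0.10147231 0.107     ] (array([0.57646706, 0.10580979, 0.1034168 ]), np.float64(0.0009248119314680155))
post [0.58082856 0.00311169 0.098     ] [0.5793602  0.00129653 0.098     ] (array([0.58064092, 0.00318807, 0.09631745]), np.float64(0.0012797912727117488))
edge [0.56074706 0.08164969 0.        ] [ 0.56214541 -0.07733668  0.        ]
rightfront top->back [ 0.55906326 -0.07496892  0.05      ] [ 0.64398322 -0.07194928  0.05      ]
br [array([0.4957, 0.3329, 0.062 ]), array([0.4879, 0.2768, 0.062 ]), array([0.4342, 0.2838, 0.062 ]), array([0.4441, 0.3397, 0.062 ])] [0.465475 0.3083   0.062   ] [np.float64(0.052), np.float64(0.0566), np.float64(0.0542), np.float64(0.0568)]
slot [0.4694649  0.30990528 0.062     ] [0.43951609 0.31210852 0.062     ]
stem [ 0.53915606 -0.30042065  0.07      ]
stem [ 0.42949004 -0.32165018  0.07      ]
body [ 0.53751181 -0.29873057  0.024     ]
body [ 0.42884468 -0.32118212  0.024     ]
side body [ 0.53898916 -0.30327394  0.02      ]
side body [ 0.43074052 -0.32434669  0.02      ]
[-0.10858847  0.          0.          0.          0.        ] 0.4
```

>>> carry_out(
  targets=[
    [0, 0, 0, 0, -6.8],
    [0, 0, 0, 0, -6.8],
    [0, 0, 0, 0, -6.8],
    [0, 0, 0, 0, -6.6],
    [0, 0, -3.9, 3.3, 0],
    [0, 0, -3.9, 3.3, 0],
    [0, 0, -3.9, 3.3, 0],
    [0, 0, -3.9, 3.3, 0],
    [0, 0, -3.9, 3.3, 0],
    [0, 0, -3.9, 3.3, 0],
    [0, 0, -3.9, 3.3, 0],
    [0, 0, -3.9, 3.3, 0],
    [0, 0, -3.9, 3.3, 0],
    [0, 0, -3.9, 3.3, 0],
    [0, 0, 0, 0, 0],
    [0, 0, 0, 0, 0],
    [0, 0, 0, 0, 0],
  ],
)

```text
time: 2.1
tool_pos: [0.5706, 0.1169, 0.2055]
ee_rot: [2.029, 1.57, 2.043]
wrist_force: [-0.7, 0.8, -0.2]
width: 0.0943
```

```bash
cat >> h.py <<'E'
def to(x,y,z,yaw=None,note=""):
    o=robot.get_obs();R=Rt(o);d=R.T@(np.array([x,y,z])-o["tool_pos"])*100
    yy=np.degrees(np.arctan2(R[1,1],R[0,1]))-90
    print(note,"pos",o["tool_pos"].round(4),"yaw%.2f"%yy,"tool shift cm",d.round(2),"turn",None if yaw is None else round(yy-yaw,2),"tilt",R[:,0].round(4),"F",o["wrist_force"].round(1),"w",round(o["width"],4),"t",o["time"])
E
python3 - <<'E'
from h import *
to(.5755,.1035,.075,1)
t=snap("top");s=snap("side")
for k in("green","yellow"):
  for b in blobs(t,k,8): print(" t",b)
  for b in blobs(s,k): print(" s",b)
o=np.zeros((600,800,3),np.uint8)
o[:576,:]=cv2.resize(s["image"][90:210,150:316],(800,576),interpolation=2)
cv2.imwrite("pics/c.png",o[:,:,::-1]); save(t,"c2.png",None,1)
E
```

```text
pos [0.5706 0.1169 0.2055] yaw0.82 tool shift cm [13.05 -1.36  0.47] turn -0.18 tilt [-3.e-04  6.e-04 -1.e+00] F [-0.7  0.8 -0.2] w 0.0943 t 2.1
 s ([359.8, 144.0], [331, 127, 49, 35, 604])
 s ([297.1, 287.0], [291, 281, 14, 11, 87])
 s ([255.4, 304.9], [249, 299, 14, 12, 100])
 t ([139.6, 206.0], [129, 197, 21, 20, 259])
 s ([215.6, 129.9], [208, 125, 16, 11, 145])
```

View pics/c.png

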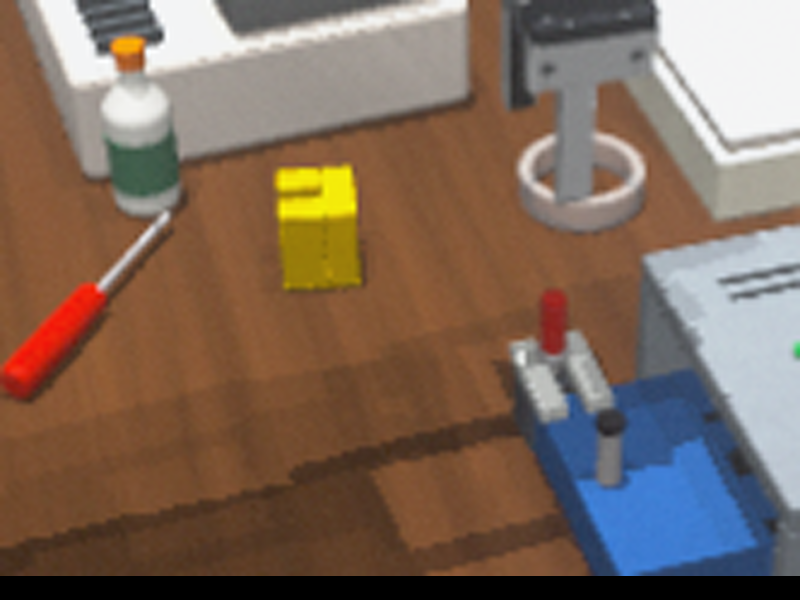

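View pics/c2.png

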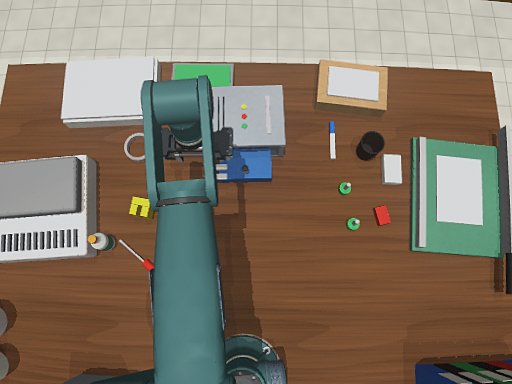

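>>> carry_out(
  targets=[
    [0, 0, -1.36, 0.47, 0],
    [0, 3, 0, 0, 0],
    [0, 3, 0, 0, 0],
    [0, 3, 0, 0, 0],
    [0, 2, 0, 0, 0],
    [0, 2, 0, 0, 0],
    [0, 0, 0, 0, 0],
    [0, 0, 0, 0, 0],
    [1, 0, 0, 0, 0],
    [1, 0, 0, 0, 0],
    [1, 0, 0, 0, 0],
    [1, 0, 0, 0, 0],
    [1, 0, 0, 0, 0],
    [1, 0, 0, 0, 0],
    [1, 0, 0, 0, 0],
    [1, 0, 0, 0, 0],
  ],
)

```text
time: 3.8
tool_pos: [0.576, 0.1025, 0.0754]
ee_rot: [2.323, 1.571, 2.336]
wrist_force: [1.2, 0.3, -0.5]
width: 0.0335
```

```bash
python3 - <<'E'
from h import *
to(.5755,.1035,.075,1)
s=snap("side")
print(onz(s,(216.8,129.0),.062),onz(s,(150+277/4.82,90+190/4.8),.062))
E
```

```text
pos [0.576  0.1025 0.0754] yaw0.77 tool shift cm [ 0.04  0.1  -0.05] turn -0.23 tilt [-1.e-04  1.e-04 -1.e+00] F [ 1.2  0.3 -0.5] w 0.0335 t 3.8
[0.47321726 0.31054442 0.062     ] [0.44332448 0.31544399 0.062     ]
```

>>> carry_out(
  targets=[
    [1, 0, 0, 0, 0],
    [1, 0, 0, 0, 0],
    [1, 0, 0, 0, 0],
    [1, 0, 0, 0, 0],
    [1, 0, 0, 0, 0],
    [1, 0, 0, 0, 0],
  ],
)

```text
time: 4.45
tool_pos: [0.576, 0.1043, 0.0753]
ee_rot: [1.535, 1.568, 1.549]
wrist_force: [-0.0, 5.7, -1.6]
width: 0.0153
```

>>> carry_out(
  targets=[
    [1, 0, 0.2, 0, 0],
    [1, -1, 0, 0, 0],
    [1, -1, 0, 0, 0],
    [1, -1.5, 0, 0, 0],
    [1, -1.5, 0, 0, 0],
    [1, -2, 0, 0, 0],
    [1, -2, 0, 0, 0],
    [1, -2, 0, 0, 0],
    [1, 0, 0, 0, 0],
    [1, 0, 0, 0, 0],
  ],
)

```text
time: 5.45
tool_pos: [0.5764, 0.104, 0.1867]
ee_rot: [-0.317, 1.569, -0.304]
wrist_force: [0.7, 0.4, -0.2]
width: 0.0154
```

```bash
python3 - <<'E'
from h import *
to(.463,.311,.187,-7)
E
```

```text
pos [0.5764 0.104  0.1867] yaw0.74 tool shift cm [ -0.07  20.85 -11.07] turn 7.74 tilt [ 2.e-03 -6.e-04 -1.e+00] F [ 0.7  0.4 -0.2] w 0.0154 t 5.45
```

>>> carry_out(
  targets=[
    [1, 0, 3, -1.6, 0],
    [1, 0, 3, -1.6, 0],
    [1, 0, 3, -1.6, 0],
    [1, 0, 3, -1.6, 0],
    [1, 0, 3, -1.6, 0],
    [1, 0, 3, -1.6, 0],
    [1, 0, 2.9, -1.5, 0],
    [1, 0, 0, 0, 7.7],
    [1, 2, 0, 0, 0],
    [1, 2, 0, 0, 0],
    [1, 0, 0, 0, 0],
    [1, 0, 0, 0, 0],
    [1, 0, 0, 0, 0],
  ],
)

```text
time: 6.75
tool_pos: [0.4627, 0.312, 0.1463]
ee_rot: [0.477, 1.57, 0.356]
wrist_force: [0.5, -0.1, -0.9]
width: 0.0153
```

```bash
python3 - <<'E'
from h import *
to(.463,.311,.148,-7)
t=snap("top");s=snap("side")
o=np.zeros((600,800,3),np.uint8)
o[:,:400]=cv2.resize(s["image"][90:165,190:240],(400,600),interpolation=2)
o[:,400:]=cv2.resize(t["image"][160:220,120:160],(400,600),interpolation=2)
cv2.imwrite("pics/d.png",o[:,:,::-1])
E
```

```text
pos [0.4627 0.312  0.1463] yaw-6.95 tool shift cm [-0.17 -0.1   0.05] turn 0.05 tilt [ 1.e-03  4.e-04 -1.e+00] F [ 0.5 -0.1 -0.9] w 0.0153 t 6.75
```

View pics/d.png

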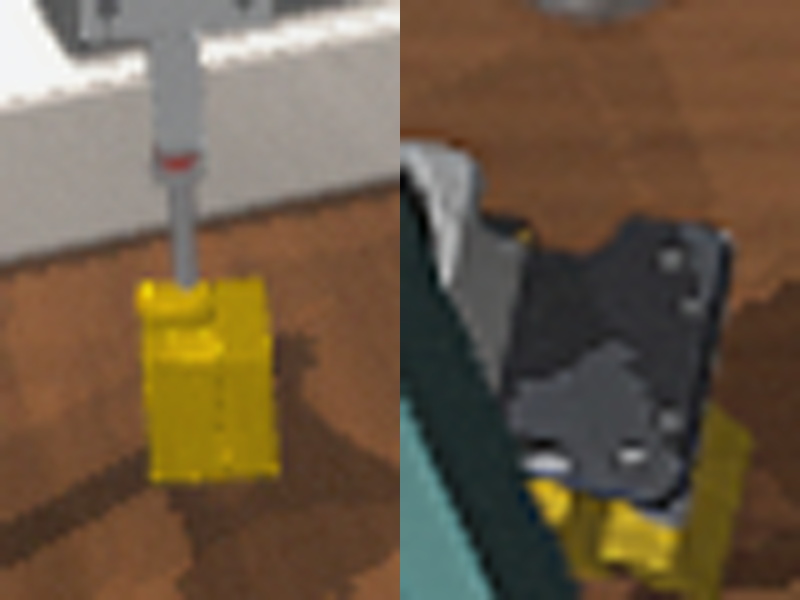

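```bash
python3 - <<'E'
from h import *
s=snap("side")
B=lambda x,y:(190+x/8,90+y/8)
print("tip",onz(s,B(187,286),.078))
for n,p in dict(fl=(138,285),fr=(262,279),nr=(272,356),nl=(148,362),slotend=(214,318),slotnear=(220,335)).items(): print(n,onz(s,B(*p),.062))
c=s["image"][122:140,203:228]
cv2.imwrite("pics/e.png",cv2.resize(c,(800,576),interpolation=cv2.INTER_NEAREST)[:,:,::-1])
E
```

```text
tip [0.46258719 0.30903333 0.078     ]
fl [0.44668376 0.33724687 0.062     ]
fr [0.49669001 0.32786712 0.062     ]
nr [0.48951132 0.27527095 0.062     ]
nl [0.44085748 0.28446948 0.062     ]
slotend [0.47223845 0.30655305 0.062     ]
slotnear [0.47226319 0.29457567 0.062     ]
```

View pics/e.png

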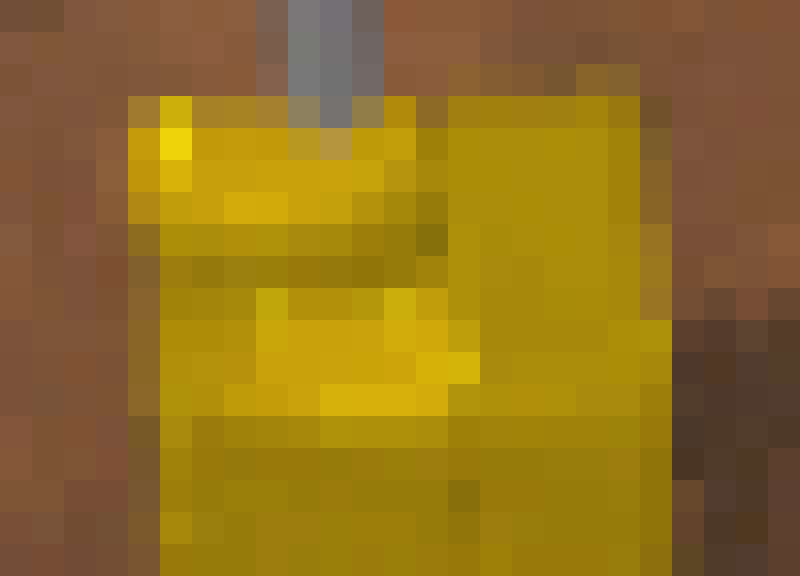

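>>> carry_out(
  targets=[
    [1, 0, -0.3, 0, 0],
    [1, 0, 0, 0, 0],
    [1, 0.8, 0, 0, 0],
    [1, 0.5, 0, 0, 0],
    [1, 0.3, 0, 0, 0],
    [1, 0.3, 0, 0, 0],
    [1, 0.3, 0, 0, 0],
    [1, 0, 0, 0, 0],
    [1, 0, 0, 0, 0],
  ],
)

```text
time: 7.8
tool_pos: [0.4619, 0.3091, 0.1235]
ee_rot: [0.932, 1.571, 0.811]
wrist_force: [0.4, 0.2, 0.4]
width: 0.0155
```

>>> carry_out(
  targets=[
    [1, 1, 0, 0, 0],
    [1, 1, 0, 0, 0],
    [1, 1, 0, 0, 0],
    [1, 0.8, 0, 0, 0],
    [1, 0.5, 0, 0, 0],
    [1, 0.3, 0, 0, 0],
    [1, 0.1, 0, 0, 0],
    [1, 0, 0, 0, 0],
    [1, 0, 0, 0, 0],
  ],
)

```text
time: 8.7
tool_pos: [0.4621, 0.309, 0.0768]
ee_rot: [0.19, 1.57, 0.069]
wrist_force: [-0.8, 0.9, -1.3]
width: 0.015
```

>>> carry_out(
  targets=[
    [1, 0.1, 0, 0, 0],
    [1, 0.1, 0, 0, 0],
    [1, 0, 0, 0, 0],
    [1, 0, 0, 0, 0],
  ],
)

```text
time: 9.1
tool_pos: [0.4622, 0.3091, 0.0754]
ee_rot: [0.505, 1.57, 0.384]
wrist_force: [-1.3, -1.0, 4.6]
width: 0.0154
```

>>> carry_out(
  targets=[
    [0.5, 0, 0, 0, 0],
    [0.5, 0, 0, 0, 0],
    [0.5, 0, 0, 0, 0],
    [0.5, 0, 0, 0, 0],
    [0.5, -0.5, 0, 0, 0],
    [0.5, -3, 0, 0, 0],
    [0.5, -4, 0, 0, 0],
    [0.5, -4, 0, 0, 0],
    [0.5, 0, 0, 0, -7.7],
    [0.5, 0, -4, 1.5, 0],
    [0.5, 0, -4, 1.5, 0],
    [0.5, 0, -4, 1.5, 0],
    [0.5, 0, -4, 1.5, 0],
    [0.5, 0, -4, 1.5, 0],
    [0.5, 0, -4, 1.5, 0],
    [0.5, 0, -3, 1.5, 0],
    [0.5, 0, -3.5, 1.2, 0],
    [0.5, 0, 0, 0, 0],
    [0.5, 0, 0, 0, 0],
  ],
)

```text
time: 11.0
tool_pos: [0.583, 0.0052, 0.1895]
ee_rot: [1.975, 1.57, 1.987]
wrist_force: [0.6, 0.3, 0.9]
width: 0.0471
```

```bash
python3 - <<'E'
from h import *
to(.580,.0025,.060,1)
t=snap("top");s=snap("side")
o=np.zeros((600,800,3),np.uint8)
o[:,:400]=cv2.resize(s["image"][90:165,190:240],(400,600),interpolation=2)
o[:,400:]=cv2.resize(s["image"][130:205,255:305],(400,600),interpolation=2)
cv2.imwrite("pics/f.png",o[:,:,::-1])
E
```

```text
pos [0.583  0.0052 0.1895] yaw0.68 tool shift cm [12.95 -0.28 -0.3 ] turn -0.32 tilt [-4.e-04  8.e-04 -1.e+00] F [0.6 0.3 0.9] w 0.0471 t 11.0
```

View pics/f.png

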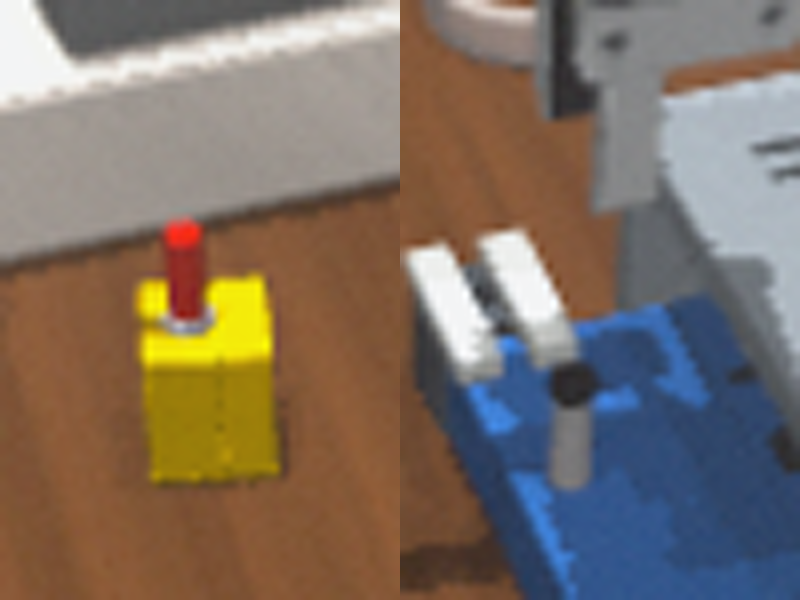

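>>> carry_out(
  targets=[
    [0.5, 2, -0.28, -0.3, 0],
    [0.5, 3, 0, 0, 0],
    [0.5, 3, 0, 0, 0],
    [0.5, 3, 0, 0, 0],
    [0.5, 1.9, 0, 0, 0],
    [0.5, 0, 0, 0, 0],
    [1, 0, 0, 0, 0],
    [1, 0, 0, 0, 0],
    [1, 0, 0, 0, 0],
    [1, 0, 0, 0, 0],
    [1, 0, 0, 0, 0],
    [1, 0, 0, 0, 0],
    [1, 0, 0, 0, 0],
    [1, 0, 0, 0, 0],
  ],
)

```text
time: 12.5
tool_pos: [0.5809, 0.0039, 0.062]
ee_rot: [0.629, 1.567, 0.643]
wrist_force: [-0.2, 5.1, 5.9]
width: 0.0167
```

>>> carry_out(
  targets=[
    [0.6, 0, 0, 0, 0],
    [0.6, 0, 0, 0, 0],
    [0.6, 0, 0.1, 0, 0],
    [0.6, 0.6, 0, 0, 0],
    [0.6, 0, 0, 0, 0],
    [1, 0, 0, 0, 0],
    [1, 0, 0, 0, 0],
    [1, 0, 0, 0, 0],
    [1, 0, 0, 0, 0],
    [1, 0, 0, 0, 0],
    [1, 0, 0, 0, 0],
    [1, 0, 0, 0, 0],
  ],
)

```text
time: 13.7
tool_pos: [0.58, 0.0039, 0.0545]
ee_rot: [0.694, 1.57, 0.708]
wrist_force: [0.5, 0.8, -0.3]
width: 0.0169
```

>>> carry_out(
  targets=[
    [1, 0, 0, 0, 0],
    [1, 0, 0, 0, 0],
    [1, 0, 0, 0, 0],
    [1, 0, 0, 0, 0],
  ],
)

```text
time: 14.1
tool_pos: [0.5801, 0.0039, 0.0545]
ee_rot: [0.659, 1.571, 0.673]
wrist_force: [0.2, 0.7, -0.4]
width: 0.0168
```

>>> carry_out(
  targets=[
    [1, 0, 0, -0.5, 0],
    [1, 0, 0, -1, 0],
    [1, 0, 0, -1.5, 0],
    [1, 0, 0, -1.5, 0],
    [1, 0, 0, -1.5, 0],
    [1, 0, 0, -1.5, 0],
    [1, 0, 0, -1.5, 0],
    [1, 0, 0, -1.5, 0],
    [1, 0, 0, -1.5, 0],
    [1, 0, 0, -1, 0],
    [1, 0, 0, -0.5, 0],
    [1, 0, 0, -0.3, 0],
    [1, 0, 0, -0.3, 0],
    [1, 0, 0, -0.2, 0],
    [1, 0, 0, 0, 0],
    [1, 0, 0, 0, 0],
  ],
)

```text
time: 15.7
tool_pos: [0.4404, -0.0021, 0.0546]
ee_rot: [-0.701, 1.558, -0.689]
wrist_force: [13.2, -9.8, -11.1]
width: 0.0169
```

>>> carry_out(
  targets=[
    [1, 0, -0.2, 0.3, 0],
    [1, 0, 0, 0, 0],
    [0.5, 0, 0, 0, 0],
    [0.5, 0, 0, 0, 0],
    [0.5, 0, 0, 0, 0],
    [0.5, 0, 0, 0, 0],
    [0.5, 0, 0, 0, 0],
    [0.5, -2, 0, 0, 0],
    [0.5, -4, 0, 0, 0],
    [0.5, -4, 0, 0, 0],
    [0.5, -3, 0, 0, 0],
    [0.5, 0, 4, 0.2, 0],
    [0.5, 0, 4, 0.2, 0],
    [0.5, 0, 4, 0.2, 0],
    [0.5, 0, 4, 0.3, 0],
    [0.5, 0, 4, 0.3, 0],
    [0.5, 0, 4, 0.3, 0],
    [0.5, 0, 4, 0.3, 0],
    [0.5, 0, 3, 0, 7.7],
    [0.5, 0, 0, 0, 0],
  ],
)

```text
time: 17.7
tool_pos: [0.453, 0.3133, 0.1837]
ee_rot: [2.794, 1.569, 2.676]
wrist_force: [0.0, -0.9, -1.0]
width: 0.0469
```

```bash
python3 - <<'E'
from h import *
to(.4622,.3091,.0754,-7)
t=snap("top");s=snap("side")
np.savez("tray.npz",t=t["image"],s=s["image"])
o=np.zeros((600,800,3),np.uint8)
o[:,:480]=cv2.resize(t["image"][145:215,210:266+0],(480,600),interpolation=2)
o=cv2.resize(t["image"][140:218,195:299],(800,600),interpolation=2)
cv2.imwrite("pics/g.png",o[:,:,::-1])
E
```

```text
pos [0.453  0.3133 0.1837] yaw-6.74 tool shift cm [10.83 -0.32  0.98] turn 0.26 tilt [-1.4e-03  7.0e-04 -1.0e+00] F [ 0.  -0.9 -1. ] w 0.0469 t 17.7
```

View pics/g.png

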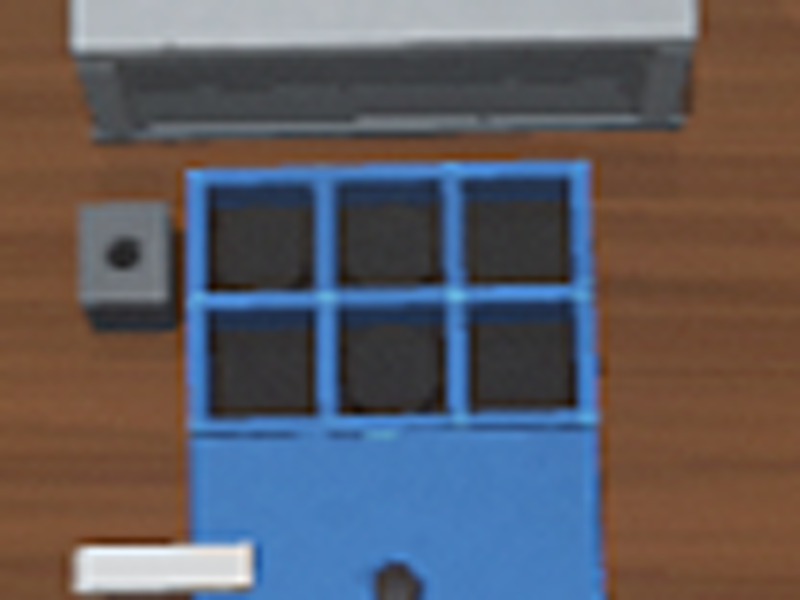

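```bash
python3 - <<'E'
from h import *
t=snap("top")
A=lambda x,y:(195+x/7.692,140+y/7.692)
P=[((188,171),(103,78)),((590,162),(103,-78)),((597,417),(-3,-78)),((192,428),(-3,78)),((325,297),(50,25)),((456,295),(50,-25)),((455,172),(100,-25)),((322,176),(100,25)),((327,422),(0,25)),((459,415),(0,-25))]
W=np.array([onz(t,A(*p),.05)[:2] for p,_ in P]);L=np.array([l for _,l in P])/1000.
# rigid fit
lc,wc=L.mean(0),W.mean(0);H=(L-lc).T@(W-wc);a=np.arctan2(H[0,1]-H[1,0],H[0,0]+H[1,1]);R=np.array([[np.cos(a),-np.sin(a)],[np.sin(a),np.cos(a)]])
print("yaw",np.degrees(a),"res mm",((W-wc)-(L-lc)@R.T).round(4).tolist())
for i,l in enumerate([(25,-50),(25,0),(25,50),(75,-50),(75,0),(75,50)]): print("cell",i,(wc+R@(np.array(l)/1000-lc)).round(4))
print("post",onz(t,A(398,575),.098))
E
```

```text
yaw 2.2763914211491323 res mm [[-0.0014, -0.0], [-0.0016, -0.0007], [0.0027, 0.0004], [0.0023, -0.0006], [-0.0004, 0.0005], [-0.0008, -0.0001], [-0.0014, -0.001], [-0.0018, 0.0008], [0.0004, 0.0006], [0.0018, 0.0001]]
cell 0 [ 0.5349 -0.0492]
cell 1 [0.5329 0.0008]
cell 2 [0.531  0.0508]
cell 3 [ 0.5849 -0.0472]
cell 4 [0.5829 0.0028]
cell 5 [0.5809 0.0527]
post [ 0.44091145 -0.00345954  0.098     ]
```

>>> carry_out(
  targets=[
    [0.5, 2, -0.32, 0.98, 0],
    [0.5, 3, 0, 0, 0],
    [0.5, 3, 0, 0, 0],
    [0.5, 2, 0, 0, 0],
    [0.5, 0.8, 0, 0, 0],
    [0.5, 0, 0, 0, 0],
    [1, 0, 0, 0, 0],
    [1, 0, 0, 0, 0],
    [1, 0, 0, 0, 0],
    [1, 0, 0, 0, 0],
    [1, 0, 0, 0, 0],
    [1, 0, 0, 0, 0],
    [1, 0, 0, 0, 0],
    [1, 0, 0, 0, 0],
  ],
)

```text
time: 19.25
tool_pos: [0.464, 0.3078, 0.0776]
ee_rot: [1.156, 1.566, 1.036]
wrist_force: [-0.4, 4.7, 1.2]
width: 0.0154
```

>>> carry_out(
  targets=[
    [1, 0, 0.1, 0, 0],
    [1, -0.5, 0, 0, 0],
    [1, -2, 0, 0, 0],
    [1, -2, 0, 0, 0],
    [1, -2, 0, 0, 0],
    [1, -2, 0, 0, 0],
    [1, 0, 0, 0, -4.5],
    [1, 0, 0, 0, -4.5],
    [1, 0, -3.5, 0.8, 0],
    [1, 0, -3.5, 0.8, 0],
    [1, 0, -3.5, 0.8, 0],
    [1, 0, -3.5, 0.8, 0],
    [1, 0, -3.5, 0.8, 0],
    [1, 0, -3.5, 0.8, 0],
    [1, 0, -3.5, 0.8, 0],
    [1, 0, -3.5, 0.8, 0],
    [1, 0, -3.5, 0.8, 0],
    [1, 0, -3.5, 0.8, 0],
    [1, 0, 0, 0, 0],
    [1, 0, 0, 0, 0],
  ],
)

```text
time: 21.25
tool_pos: [0.5549, -0.0411, 0.1605]
ee_rot: [-3.128, 1.567, -3.094]
wrist_force: [-0.4, 1.0, -0.5]
width: 0.0147
```

```bash
python3 - <<'E'
from h import *
to(.5349,-.0492,.12,2.3)
t=snap("top")
for b in blobs(t,"green",8): print(b)
E
```

```text
pos [ 0.5549 -0.0411  0.1605] yaw1.95 tool shift cm [ 4.06 -0.74 -2.01] turn -0.35 tilt [-3.3e-03 -2.0e-04 -1.0e+00] F [-0.4  1.  -0.5] w 0.0147 t 21.25
```

>>> carry_out(
  targets=[
    [1, 0, -0.74, -2.0, -0.3],
    [1, 0, 0, 0, 0],
    [1, 2, 0, 0, 0],
    [1, 2, 0, 0, 0],
    [1, 1, 0, 0, 0],
    [1, 0.5, 0, 0, 0],
    [1, 0.3, 0, 0, 0],
    [1, 0.3, 0, 0, 0],
    [1, 0, 0, 0, 0],
    [1, 0, 0, 0, 0],
  ],
)

```text
time: 22.3
tool_pos: [0.5366, -0.0483, 0.1011]
ee_rot: [-0.189, 1.57, -0.148]
wrist_force: [-0.9, -0.5, -0.6]
width: 0.0156
```

>>> carry_out(
  targets=[
    [1, 0.6, 0, 0, 0],
    [1, 0.5, 0, 0, 0],
    [1, 0.3, 0, 0, 0],
    [1, 0.3, 0, 0, 0],
    [1, 0.2, 0, 0, 0],
    [1, 0, 0, 0, 0],
    [1, 0, 0, 0, 0],
  ],
)

```text
time: 23.0
tool_pos: [0.5375, -0.0483, 0.0844]
ee_rot: [-0.117, 1.567, -0.076]
wrist_force: [-2.1, 1.1, 8.6]
width: 0.0157
```

>>> carry_out(
  targets=[
    [1, -0.5, 0, 0, 0],
    [1, -2.0, 0, 0, 0],
    [1, -2, 0, 0, 0],
    [1, 0, 0, 2.4, 0],
    [1, 0, 0, 2.4, 0],
    [1, 0, 0, 0, 0],
    [1, 1.5, 0, 0, 0],
    [1, 0.8, 0, 0, 0],
    [1, 0.3, 0, 0, 0],
    [1, 0.2, 0, 0, 0],
    [1, 0.2, 0, 0, 0],
    [1, 0.2, 0, 0, 0],
    [1, 0, 0, 0, 0],
    [1, 0, 0, 0, 0],
  ],
)

```text
time: 24.4
tool_pos: [0.5843, -0.0462, 0.0948]
ee_rot: [0.011, 1.57, 0.053]
wrist_force: [-0.3, -0.7, -0.8]
width: 0.0156
```

>>> carry_out(
  targets=[
    [1, 0.4, 0, 0, 0],
    [1, 0.3, 0, 0, 0],
    [1, 0.2, 0, 0, 0],
    [1, 0.2, 0, 0, 0],
    [1, 0, 0, 0, 0],
    [1, 0, 0, 0, 0],
  ],
)

```text
time: 25.0
tool_pos: [0.5844, -0.0462, 0.0846]
ee_rot: [-0.055, 1.57, -0.014]
wrist_force: [-1.4, 0.5, 5.3]
width: 0.0155
```

>>> carry_out(
  targets=[
    [1, -1, 0, 0, 0],
    [1, -2.5, 0, 0, 0],
    [1, -2.5, 0, 0, 0],
    [1, -2.5, 0, 0, 0],
    [1, 0, 3.5, -1, 0],
    [1, 0, 3.5, -1, 0],
    [1, 0, 3.5, -1, 0],
    [1, 0, 3.5, -1, 0],
    [1, 0, 3.5, -1, 0],
    [1, 0, 3.5, -1, 0],
    [1, 0, 3.5, -1, 0],
    [1, 0, 3.5, -1, 0],
    [1, 0, 3.5, -1, 0],
    [1, 0, 3.5, -1, 0],
    [1, 0, 0, 0, 4.5],
    [1, 0, 0, 0, 4.5],
    [1, 0, 0, 0, 0],
    [1, 0, 0, 0, 0],
  ],
)

```text
time: 26.8
tool_pos: [0.4698, 0.2993, 0.1684]
ee_rot: [-2.324, 1.571, -2.438]
wrist_force: [-0.0, 0.1, -0.4]
width: 0.0151
```

```bash
python3 - <<'E'
from h import *
to(.4625,.3085,.145,-7)
E
```

```text
pos [0.4698 0.2993 0.1684] yaw-6.54 tool shift cm [ 2.34  0.84 -0.83] turn 0.46 tilt [-0. -0. -1.] F [-0.   0.1 -0.4] w 0.0151 t 26.8
```

>>> carry_out(
  targets=[
    [1, 0, 0.9, -0.7, 0.4],
    [1, 0, 0, 0, 0],
    [1, 1.5, 0, 0, 0],
    [1, 0.8, 0, 0, 0],
    [1, 0.5, 0, 0, 0],
    [1, 0.3, 0, 0, 0],
    [1, 0.3, 0, 0, 0],
    [1, 0.3, 0, 0, 0],
    [1, 0, 0, 0, 0],
    [1, 0, 0, 0, 0],
  ],
)

```text
time: 27.8
tool_pos: [0.464, 0.3091, 0.1317]
ee_rot: [0.746, 1.57, 0.623]
wrist_force: [0.2, -0.2, -0.4]
width: 0.0155
```

>>> carry_out(
  targets=[
    [1, 0.3, 0, 0, 0],
    [1, 0.3, 0, 0, 0],
    [1, 0, 0, 0, 0],
  ],
)

```text
time: 28.1
tool_pos: [0.4635, 0.3089, 0.1248]
ee_rot: [-2.567, 1.57, -2.69]
wrist_force: [-0.2, 0.3, -1.2]
width: 0.0154
```

Free in the slot; TCP should stop near 0.0776.

>>> carry_out(
  targets=[
    [1, 1, 0, 0, 0],
    [1, 1, 0, 0, 0],
    [1, 1, 0, 0, 0],
    [1, 0.8, 0, 0, 0],
    [1, 0.5, 0, 0, 0],
    [1, 0.3, 0, 0, 0],
    [1, 0.2, 0, 0, 0],
    [1, 0, 0, 0, 0],
    [1, 0, 0, 0, 0],
  ],
)

```text
time: 29.0
tool_pos: [0.4641, 0.3092, 0.0778]
ee_rot: [0.627, 1.57, 0.505]
wrist_force: [0.1, -0.0, -1.2]
width: 0.0153
```

>>> carry_out(
  targets=[
    [1, 0.1, 0, 0, 0],
    [1, 0, 0, 0, 0],
    [0.5, 0, 0, 0, 0],
    [0.5, 0, 0, 0, 0],
    [0.5, 0, 0, 0, 0],
    [0.5, 0, 0, 0, 0],
    [0.5, -0.5, 0, 0, 0],
    [0.5, -3, 0, 0, 0],
    [0.5, -4, 0, 0, 0],
    [0.5, -4, 0, 0, 0],
    [0.5, 0, -4, 0, 0],
    [0.5, 0, -4, 0, 0],
    [0.5, 0, -4, 0, 0],
    [0.5, 0, -4, 0, 0],
    [0.5, 0, -4, 0, 0],
    [0.5, 0, -4, 0, 0],
    [0.5, 0, -4, 0, 0],
    [0.5, 0, 0, 0, 0],
  ],
)

```text
time: 30.8
tool_pos: [0.4292, 0.0275, 0.1921]
ee_rot: [-0.931, 1.569, -1.06]
wrist_force: [-0.4, -0.5, 1.0]
width: 0.0471
```

```bash
cat >> h.py <<'E'
def punches():
    t=snap("top");s=snap("side")
    h=cv2.cvtColor(t["image"],cv2.COLOR_RGB2HSV).astype(int)
    m=((h[...,0]>48)&(h[...,0]<80)&(h[...,1]>140)&(h[...,2]>60)).astype(np.uint8)
    n,l,st,c=cv2.connectedComponentsWithStats(m)
    for i in range(1,n):
        if 20<st[i,4]<400:
            x,y,w,hh=st[i,:4];cc=(x+(w-1)/2,y+(hh-1)/2); print("top",cc,st[i].tolist(),onz(t,cc,.018).round(4))
    for b in blobs(s,"green",30):
        if b[1][4]<300:
            x,y,w,hh=b[1][:4]; print("side",b,onz(s,(x+(w-1)/2,y+(hh-1)/2),.014).round(4))
    return t,s
E
python3 - <<'E'
from h import *
t,s=punches()
to(.5375,-.299,.19,0)
o=np.zeros((600,800,3),np.uint8)
o[:,:400]=cv2.resize(s["image"][90:165,190:240],(400,600),interpolation=2)
o[:300,400:]=cv2.resize(t["image"][170:236,325:413],(400,300),interpolation=2)
o[300:,400:]=cv2.resize(s["image"][260:326,235:323],(400,300),interpolation=2)
cv2.imwrite("pics/i.png",o[:,:,::-1])
E
```

```text
top (np.float64(344.0), np.float64(188.5)) [338, 183, 13, 12, 85] [ 0.5385 -0.2976  0.018 ]
top (np.float64(352.5), np.float64(223.5)) [347, 218, 12, 12, 78] [ 0.4312 -0.32    0.018 ]
top (np.float64(467.0), np.float64(368.0)) [452, 363, 31, 11, 131] [ 0.0047 -0.6543  0.018 ]
top (np.float64(497.0), np.float64(380.0)) [489, 377, 17, 7, 25] [-0.0359 -0.7502  0.018 ]
side ([296.9, 287.0], [291, 281, 14, 11, 89]) [ 0.5428 -0.2972  0.014 ]
side ([255.5, 304.9], [249, 299, 14, 12, 99]) [ 0.432  -0.3198  0.014 ]
 pos [0.4297 0.0308 0.1919] yaw-7.16 tool shift cm [  0.17 -31.38  14.81] turn -7.16 tilt [ 9.e-04  8.e-04 -1.e+00] F [ 0.9 -0.6  0.5] w 0.0467 t 30.9
```

View pics/i.png

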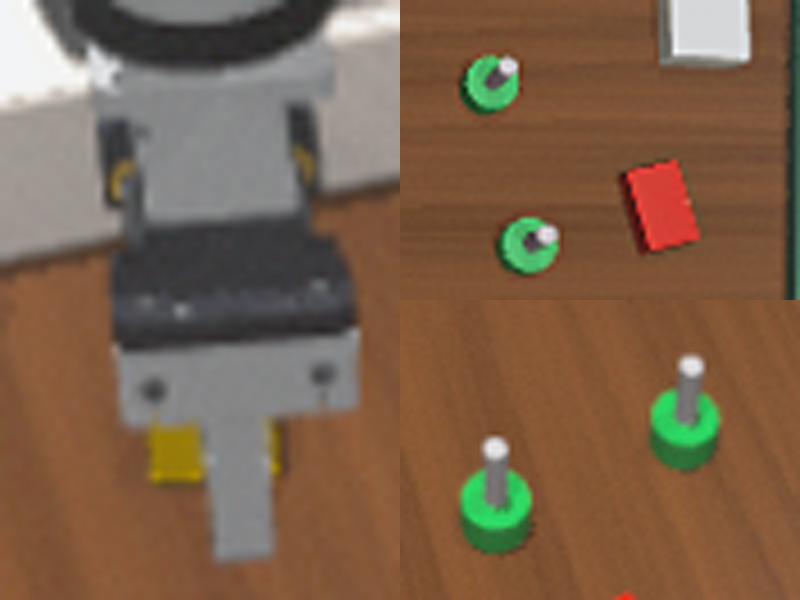

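>>> carry_out(
  targets=[
    [0.5, 0, 0, 0, -7.2],
    [0.5, 0, -3.7, 1.2, 0],
    [0.5, 0, -3.7, 1.2, 0],
    [0.5, 0, -3.7, 1.2, 0],
    [0.5, 0, -3.7, 1.2, 0],
    [0.5, 0, -3.7, 1.2, 0],
    [0.5, 0, -3.7, 1.2, 0],
    [0.5, 0, -3.7, 1.2, 0],
    [0.5, 0, -3.6, 1.2, 0],
    [0.5, 0, -3.5, 1.2, 0],
    [0.5, 0, 0, 0, 0],
    [0.5, 4, 0, 0, 0],
    [0.5, 0, 0, 0, 0],
    [0.5, 0, 0, 0, 0],
  ],
)

```text
time: 32.3
tool_pos: [0.5385, -0.2963, 0.1506]
ee_rot: [2.377, 1.567, 2.382]
wrist_force: [0.6, 0.4, 0.6]
width: 0.0471
```

```bash
python3 - <<'E'
from h import *
to(.539,-.2995,.04,0)
E
```

```text
pos [ 0.5385 -0.2963  0.1506] yaw0.30 tool shift cm [11.06 -0.35  0.07] turn 0.3 tilt [-0.0024  0.0023 -1.    ] F [0.6 0.4 0.6] w 0.0471 t 32.3
```

>>> carry_out(
  targets=[
    [0.5, 2, -0.35, 0, 0],
    [0.5, 3, 0, 0, 0],
    [0.5, 3, 0, 0, 0],
    [0.5, 2, 0, 0, 0],
    [0.5, 1, 0, 0, 0],
    [0.5, 0, 0, 0, 0],
    [1, 0, 0, 0, 0],
    [1, 0, 0, 0, 0],
    [1, 0, 0, 0, 0],
    [1, 0, 0, 0, 0],
    [1, 0, 0, 0, 0],
    [1, 0, 0, 0, 0],
    [1, 0, 0, 0, 0],
    [1, 0, 0, 0, 0],
    [1, 0, 0, 0, 0],
  ],
)

```text
time: 33.8
tool_pos: [0.5387, -0.3021, 0.0417]
ee_rot: [-0.256, 1.57, -0.253]
wrist_force: [-0.4, 0.4, 1.7]
width: 0.011
```

```bash
python3 - <<'E'
from h import *
to(.5849,-.0472,.19,2.3)
E
```

```text
pos [ 0.5387 -0.3021  0.0417] yaw0.17 tool shift cm [-14.83  25.47   4.7 ] turn -2.13 tilt [ 4.e-04 -1.e-04 -1.e+00] F [-0.4  0.4  1.7] w 0.011 t 33.8
```

>>> carry_out(
  targets=[
    [1, -1, 0, 0, 0],
    [1, -2, 0, 0, 0],
    [1, -3, 0, 0, 0],
    [1, -3, 0, 0, 0],
    [1, -2, 0, 0, 0],
    [1, 0, 1.5, 0.3, 0],
    [1, 0, 2.5, 0.5, 0],
    [1, 0, 2.5, 0.5, 0],
    [1, 0, 2.5, 0.5, 0],
    [1, 0, 2.5, 0.5, 0],
    [1, 0, 2.5, 0.5, 0],
    [1, 0, 2.5, 0.5, 0],
    [1, 0, 2.5, 0.5, 0],
    [1, 0, 2.5, 0.4, 0],
    [1, 0, 2.5, 0.3, 0],
    [1, 0, 1.5, 0.2, 0],
    [1, 0, 0, 0, -2.1],
    [1, 0, 0, 0, 0],
    [1, 0, 0, 0, 0],
    [1, 0, 0, 0, 0],
  ],
)

```text
time: 35.8
tool_pos: [0.5845, -0.0472, 0.151]
ee_rot: [2.952, 1.57, 2.99]
wrist_force: [0.7, -0.0, -0.9]
width: 0.0111
```

```bash
python3 - <<'E'
from h import *
t,s=punches()
to(.5849,-.0472,.056,2.3)
o=np.zeros((600,800,3),np.uint8)
o[:,:]=cv2.resize(s["image"][140:230,240:360],(800,600),interpolation=2)
cv2.imwrite("pics/j.png",o[:,:,::-1])
E
```

```text
top (np.float64(262.5), np.float64(166.5)) [257, 164, 12, 6, 56] [ 0.6041 -0.0481  0.018 ]
top (np.float64(352.5), np.float64(223.5)) [347, 218, 12, 12, 80] [ 0.4312 -0.32    0.018 ]
top (np.float64(467.0), np.float64(368.5)) [452, 363, 31, 12, 124] [ 0.0033 -0.6543  0.018 ]
top (np.float64(502.0), np.float64(381.0)) [493, 379, 19, 5, 30] [-0.04   -0.7667  0.018 ]
side ([285.5, 183.5], [281, 177, 10, 13, 42]) [0.627  0.0558 0.014 ]
side ([255.4, 304.9], [249, 299, 14, 12, 100]) [ 0.432  -0.3198  0.014 ]
 pos [ 0.5847 -0.0473  0.1513] yaw2.20 tool shift cm [9.53 0.01 0.03] turn -0.1 tilt [-3.e-04  1.e-04 -1.e+00] F [ 0.7  0.2 -1.1] w 0.0115 t 35.9
```

View pics/j.png

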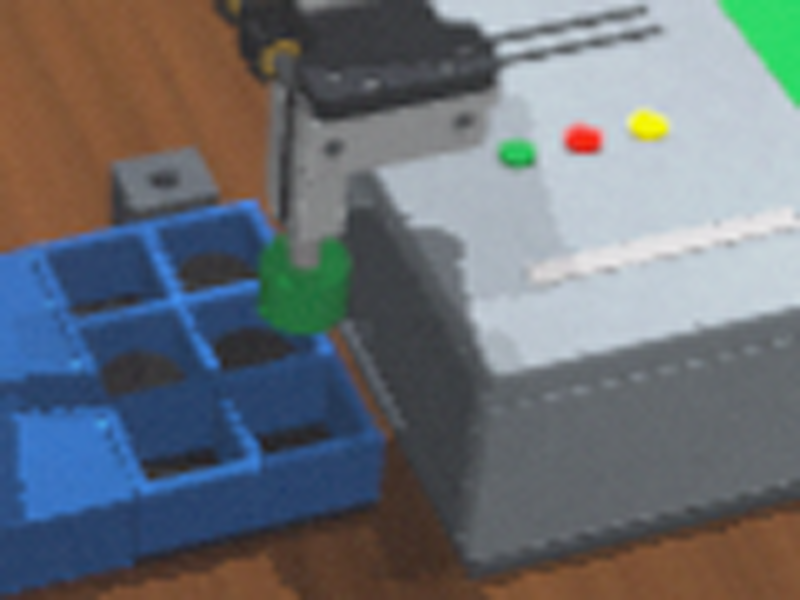

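```bash
python3 - <<'E'
from h import *
t=snap("top");s=snap("side")
B=lambda x,y:(240+x/6.667,140+y/6.667)
print("top y",onz(t,(262.5,166.5),.127))
print("side foot",onz(s,B(304,310),.109), "top of body", onz(s,B(304,256),.133))
q=[onz(s,B(*p),.05) for p in((256,470),(216,378),(330,347),(380,437))]
print(np.round(q,4),sum(q)/4)
to(.585,-.047,.056)
E
```

```text
top y [ 0.57320852 -0.04554044  0.127     ]
side foot [ 0.58706736 -0.05288055  0.109     ] top of body [ 0.58766349 -0.04733601  0.133     ]
[[ 0.5614 -0.0785  0.05  ]
 [ 0.561  -0.0239  0.05  ]
 [ 0.6127 -0.0188  0.05  ]
 [ 0.6157 -0.0741  0.05  ]] [ 0.58770103 -0.04884378  0.05      ]
 pos [ 0.5848 -0.0473  0.1514] yaw2.21 tool shift cm [9.54 0.03 0.02] turn None tilt [-0.e+00  1.e-04 -1.e+00] F [ 0.1  0.1 -1.7] w 0.0114 t 36.0
```

>>> carry_out(
  targets=[
    [1, 2, 0, 0, 0],
    [1, 2, 0, 0, 0],
    [1, 1, 0, 0, 0],
    [1, 0.6, 0, 0, 0],
    [1, 0.5, 0, 0, 0],
    [1, 0.5, 0, 0, 0],
    [1, 0, 0, 0, 0],
  ],
)

```text
time: 36.7
tool_pos: [0.5847, -0.0469, 0.0853]
ee_rot: [2.673, 1.571, 2.713]
wrist_force: [-0.1, -1.2, -1.1]
width: 0.0116
```

>>> carry_out(
  targets=[
    [1, 1, 0, 0, 0],
    [1, 1, 0, 0, 0],
    [1, 0.5, 0, 0, 0],
    [1, 0.2, 0, 0, 0],
    [1, 0.2, 0, 0, 0],
    [1, 0.1, 0, 0, 0],
    [1, 0, 0, 0, 0],
    [1, 0, 0, 0, 0],
  ],
)

```text
time: 37.5
tool_pos: [0.585, -0.0469, 0.0558]
ee_rot: [-0.118, 1.57, -0.079]
wrist_force: [-0.7, 0.4, -1.0]
width: 0.011
```

>>> carry_out(
  targets=[
    [1, 0.1, 0, 0, 0],
    [1, 0, 0, 0, 0],
    [0.6, 0, 0, 0, 0],
    [0.6, 0, 0, 0, 0],
    [0.6, 0, 0, 0, 0],
    [0.6, 0, 0, 0, 0],
    [0.6, -1, 0, 0, 0],
    [0.6, -3, 0, 0, 0],
    [0.6, -4, 0, 0, 0],
    [0.6, -2, 0, 0, 0],
    [0.5, 0, -3, -1.7, 0],
    [0.5, 0, -3, -1.7, 0],
    [0.5, 0, -3, -1.7, 0],
    [0.5, 0, -3, -1.7, 0],
    [0.5, 0, -3, -1.7, 0],
    [0.5, 0, -3, -1.7, 0],
    [0.5, 0, -3, -1.7, 0],
    [0.5, 0, -3, -1.7, 0],
    [0.5, 0, -3, -0.6, 2.2],
    [0.5, 0, 0, 0, 0],
  ],
)

```text
time: 39.5
tool_pos: [0.4526, -0.3256, 0.1551]
ee_rot: [-1.389, 1.569, -1.392]
wrist_force: [0.2, 0.2, -0.4]
width: 0.047
```

```bash
python3 - <<'E'
from h import *
t,s=punches()
to(.4305,-.322,.042,0)
o=np.zeros((600,800,3),np.uint8)
o[:,:]=cv2.resize(s["image"][140:230,240:360],(800,600),interpolation=2)
o[400:,:250]=cv2.resize(s["image"][110:150,190:240],(250,200),interpolation=2)
cv2.imwrite("pics/k.png",o[:,:,::-1])
E
```

```text
top (np.float64(262.0), np.float64(170.5)) [256, 166, 13, 10, 74] [ 0.5913 -0.0467  0.018 ]
top (np.float64(467.0), np.float64(368.5)) [452, 363, 31, 12, 133] [ 0.0033 -0.6543  0.018 ]
top (np.float64(500.0), np.float64(380.0)) [489, 377, 23, 7, 34] [-0.0366 -0.7602  0.018 ]
side ([255.1, 305.4], [249, 299, 14, 12, 99]) [ 0.432  -0.3198  0.014 ]
 pos [ 0.4535 -0.3225  0.1549] yaw0.02 tool shift cm [11.29  0.04 -2.31] turn 0.02 tilt [ 6.e-04  5.e-04 -1.e+00] F [ 0.6  0.6 -0.2] w 0.0469 t 39.6
```

View pics/k.png

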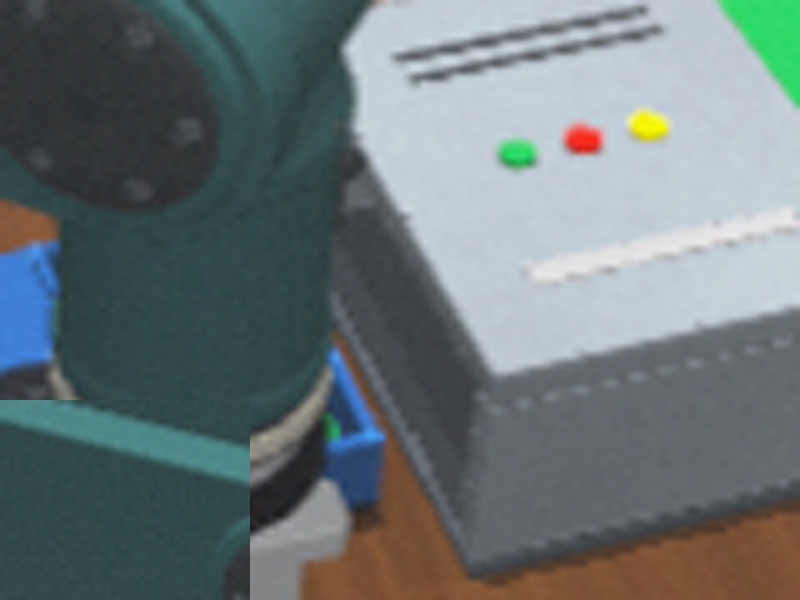

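>>> carry_out(
  targets=[
    [0.5, 0, 0, -2.3, 0],
    [0.5, 2, 0, 0, 0],
    [0.5, 3, 0, 0, 0],
    [0.5, 3, 0, 0, 0],
    [0.5, 2, 0, 0, 0],
    [0.5, 1.3, 0, 0, 0],
    [0.5, 0, 0, 0, 0],
    [1, 0, 0, 0, 0],
    [1, 0, 0, 0, 0],
    [1, 0, 0, 0, 0],
    [1, 0, 0, 0, 0],
    [1, 0, 0, 0, 0],
    [1, 0, 0, 0, 0],
    [1, 0, 0, 0, 0],
    [1, 0, 0, 0, 0],
    [1, 0, 0, 0, 0],
  ],
)

```text
time: 41.2
tool_pos: [0.4308, -0.3225, 0.0419]
ee_rot: [-0.512, 1.57, -0.511]
wrist_force: [-1.2, 0.9, 3.5]
width: 0.0114
```

```bash
python3 - <<'E'
from h import *
to(.5365,-.049,.155,2.3)
E
```

```text
pos [ 0.4308 -0.3225  0.0419] yaw0.07 tool shift cm [-11.32  27.33  10.61] turn -2.23 tilt [ 6.e-04 -3.e-04 -1.e+00] F [-1.2  0.9  3.5] w 0.0114 t 41.2
```

>>> carry_out(
  targets=[
    [1, -1, 0, 0, 0],
    [1, -2.3, 0, 0, 0],
    [1, -3, 0, 0, 0],
    [1, -3, 0, 0, 0],
    [1, -2, 0, 0, 0],
    [1, 0, 1.5, 0.5, 0],
    [1, 0, 2.7, 1.1, 0],
    [1, 0, 2.7, 1.1, 0],
    [1, 0, 2.7, 1.1, 0],
    [1, 0, 2.7, 1.1, 0],
    [1, 0, 2.7, 1.1, 0],
    [1, 0, 2.7, 1.1, 0],
    [1, 0, 2.7, 1.1, 0],
    [1, 0, 2.7, 1.1, 0],
    [1, 0, 2.7, 1.1, 0],
    [1, 0, 1.5, 0.05, 0],
    [1, 0, 0, 0, -2.2],
    [1, 0, 0, 0, 0],
    [1, 0, 0, 0, 0],
    [1, 0, 0, 0, 0],
  ],
)

```text
time: 43.2
tool_pos: [0.5343, -0.0495, 0.1541]
ee_rot: [2.989, 1.57, 3.027]
wrist_force: [0.3, -0.7, -0.8]
width: 0.0114
```

```bash
python3 - <<'E'
from h import *
s=snap("side")
to(.5352,-.0492,.056,2.3)
o=cv2.resize(s["image"][140:230,240:360],(800,600),interpolation=2)
cv2.imwrite("pics/l.png",o[:,:,::-1])
E
```

```text
pos [ 0.5344 -0.0496  0.1542] yaw2.20 tool shift cm [9.82 0.03 0.08] turn -0.1 tilt [-5.e-04  1.e-04 -1.e+00] F [ 0.   0.1 -1.2] w 0.0115 t 43.25
```

View pics/l.png

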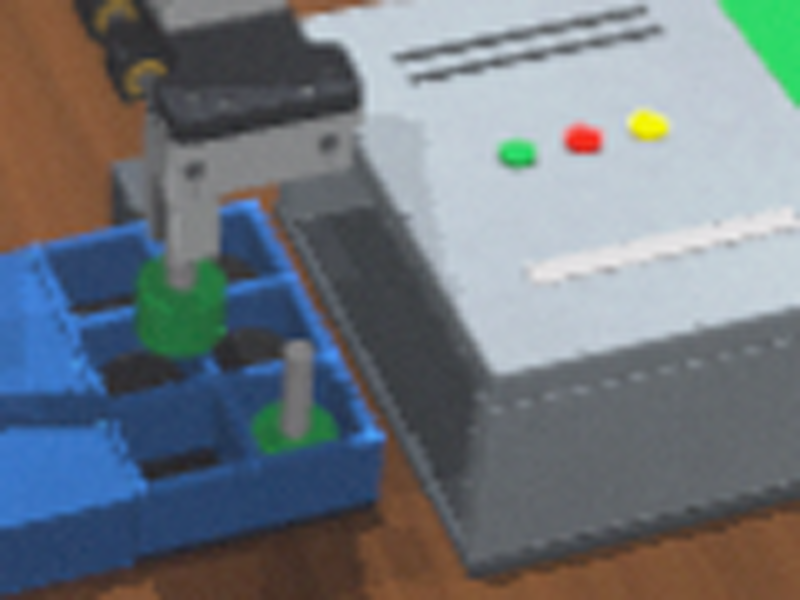

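```bash
python3 - <<'E'
from h import *
s=snap("side")
B=lambda x,y:(240+x/6.667,140+y/6.667)
print("side foot",onz(s,B(181,335),.112), "body top", onz(s,B(181,280),.136))
q=[onz(s,B(*p),.05) for p in((141,490),(256,470),(215,378),(105,395))]
print(np.round(q,4),sum(q)/4)
E
```

```text
side foot [ 0.53498133 -0.05680822  0.112     ] body top [ 0.53616537 -0.05109878  0.136     ]
[[ 0.5137 -0.077   0.05  ]
 [ 0.5614 -0.0785  0.05  ]
 [ 0.5606 -0.0238  0.05  ]
 [ 0.5139 -0.0215  0.05  ]] [ 0.53738721 -0.05020864  0.05      ]
```

>>> carry_out(
  targets=[
    [1, 2, 0, 0.1, 0],
    [1, 2, 0, 0, 0],
    [1, 1.2, 0, 0, 0],
    [1, 0.6, 0, 0, 0],
    [1, 0.5, 0, 0, 0],
    [1, 0.5, 0, 0, 0],
    [1, 0, 0, 0, 0],
  ],
)

```text
time: 44.0
tool_pos: [0.5357, -0.0492, 0.0863]
ee_rot: [2.633, 1.571, 2.673]
wrist_force: [-0.5, -0.2, -1.2]
width: 0.0116
```

>>> carry_out(
  targets=[
    [1, 1, 0, 0, 0],
    [1, 1, 0, 0, 0],
    [1, 0.5, 0, 0, 0],
    [1, 0.2, 0, 0, 0],
    [1, 0.2, 0, 0, 0],
    [1, 0.1, 0, 0, 0],
    [1, 0.1, 0, 0, 0],
    [1, 0, 0, 0, 0],
    [1, 0, 0, 0, 0],
  ],
)

```text
time: 44.9
tool_pos: [0.5361, -0.0491, 0.0559]
ee_rot: [-0.064, 1.57, -0.024]
wrist_force: [-0.3, 0.2, 0.1]
width: 0.0115
```

>>> carry_out(
  targets=[
    [0.6, 0, 0, 0, 0],
    [0.6, 0, 0, 0, 0],
    [0.6, 0, 0, 0, 0],
    [0.6, 0, 0, 0, 0],
    [0.6, -1, 0, 0, 0],
    [0.6, -3, 0, 0, 0],
    [0.6, -4, 0, 0, 0],
    [0.6, -2, 0, 0, 0],
    [0.5, 0, 1.4, -3, 0],
    [0.5, 0, 1.5, -3, 0],
    [0.5, 0, 1.4, -3.3, 0],
    [0.5, 0, 0, 0, 0],
    [0.5, 0, 0, 0, 0],
    [0.5, 0, 0, 0, 0],
  ],
)

```text
time: 46.3
tool_pos: [0.4422, -0.0102, 0.1562]
ee_rot: [-0.237, 1.569, -0.197]
wrist_force: [0.4, -0.6, 0.4]
width: 0.0469
```

```bash
python3 - <<'E'
from h import *
t=snap("top");s=snap("side")
to(.4405,-.0025,.054,2.4)
o=np.zeros((600,800,3),np.uint8)
o[:450,:600]=cv2.resize(s["image"][140:230,240:360],(600,450),interpolation=2)
o[450:,:200]=cv2.resize(s["image"][110:147,190:240],(200,150),interpolation=2)
o[450:,200:600]=cv2.resize(t["image"][155:195,210:317],(400,150),interpolation=2)
cv2.imwrite("pics/m.png",o[:,:600,::-1])
E
```

```text
pos [ 0.4421 -0.0103  0.1557] yaw2.24 tool shift cm [10.17  0.78 -0.14] turn -0.16 tilt [ 5.e-04 -1.e-04 -1.e+00] F [-0.2  0.1  0.1] w 0.0472 t 46.4
```

View pics/m.png

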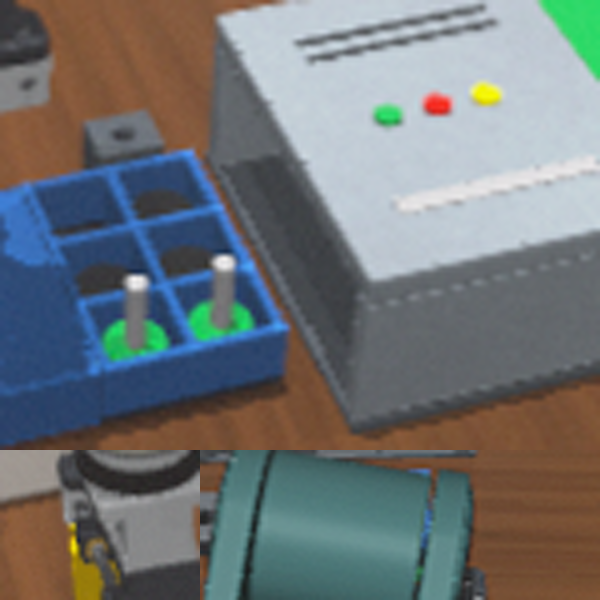

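>>> carry_out(
  targets=[
    [0.5, 0, 0.78, -0.14, 0],
    [0.5, 3, 0, 0, 0],
    [0.5, 3, 0, 0, 0],
    [0.5, 2, 0, 0, 0],
    [0.5, 1.5, 0, 0, 0],
    [0.5, 0.6, 0, 0, 0],
    [0.5, 0, 0, 0, 0],
    [1, 0, 0, 0, 0],
    [1, 0, 0, 0, 0],
    [1, 0, 0, 0, 0],
    [1, 0, 0, 0, 0],
    [1, 0, 0, 0, 0],
    [1, 0, 0, 0, 0],
    [1, 0, 0, 0, 0],
    [1, 0, 0, 0, 0],
    [1, 0, 0, 0, 0],
  ],
)

```text
time: 48.0
tool_pos: [0.4399, -0.0018, 0.0551]
ee_rot: [0.458, 1.57, 0.498]
wrist_force: [-0.9, 3.2, 5.8]
width: 0.0167
```

Gripped; push gently.

>>> carry_out(
  targets=[
    [1, 0, 0, 0.3, 0],
    [1, 0, 0, 0.6, 0],
    [1, 0, 0, 1, 0],
    [1, 0, 0, 1, 0],
    [1, 0, 0, 1, 0],
    [1, 0, 0, 1, 0],
    [1, 0, 0, 1, 0],
    [1, 0, 0, 1, 0],
    [1, 0, 0, 1, 0],
    [1, 0, 0, 1, 0],
    [1, 0, 0, 1, 0],
    [1, 0, 0, 1, 0],
    [1, 0, 0, 1, 0],
    [1, 0, 0, 1, 0],
    [1, 0, 0, 0.6, 0],
    [1, 0, 0, 0.4, 0],
    [1, 0, 0, 0.2, 0],
    [1, 0, 0, 0, 0],
    [1, 0, 0, 0, 0],
  ],
)

```text
time: 49.9
tool_pos: [0.5781, 0.0039, 0.0551]
ee_rot: [3.002, 1.566, 3.042]
wrist_force: [-7.5, 2.1, 9.7]
width: 0.0169
```

>>> carry_out(
  targets=[
    [1, 0, 0, 0.2, 0],
    [1, 0, 0, 0.1, 0],
    [1, 0, 0, 0.1, 0],
    [1, 0, 0, 0, 0],
    [1, 0, 0, 0, 0],
  ],
)

```text
time: 50.4
tool_pos: [0.5779, 0.0039, 0.055]
ee_rot: [3.095, 1.556, 3.135]
wrist_force: [-17.9, 1.2, 15.5]
width: 0.0168
```

>>> carry_out(
  targets=[
    [1, 0, 0, -0.2, 0],
    [1, 0, 0, 0, 0],
    [0.5, 0, 0, 0, 0],
    [0.5, 0, 0, 0, 0],
    [0.5, 0, 0, 0, 0],
    [0.5, 0, 0, 0, 0],
    [0.5, -2, 0, 0, 0],
    [0.5, -4, 0, 0, 0],
    [0.5, -4, 0, 0, 0],
    [0.5, -2, 0, 0, 0],
    [0.5, 0, 4, -2, 0],
    [0.5, 0, 4, -2, 0],
    [0.5, 0, 4, -2, 0],
    [0.5, 0, 4, -2, 0],
    [0.5, 0, 4, -2, 0],
    [0.5, 0, 4, -2, 0],
    [0.5, 0, 4, -2, 0],
    [0.5, 0, 4, -2, 0],
    [0.5, 0, 4, -2, 0],
    [0.5, 0, 0, 0, 0],
  ],
)

```text
time: 52.4
tool_pos: [0.3854, 0.3601, 0.1742]
ee_rot: [2.172, 1.569, 2.219]
wrist_force: [-1.2, -0.3, -0.1]
width: 0.0469
```

```bash
python3 - <<'E'
from h import *
t=snap("top");s=snap("side")
for n,S in(("top",t),("side",s)): print(n,[b for b in blobs(S,"blue",200)])
to(.58,.003,.06)
for n,S,(x0,y0,x1,y1) in(("top",t,(225,150,275,185)),("side",s,(258,165,315,222)),("top",t,(228,172,272,186)),("top",t,(238,160,254,175)),("side",s,(270,170,284,196))):
    save(S,"tmp.png",None,1.5); a=cv2.imread(f"pics/{n}0.png",0).astype(np.float32);b=cv2.imread("pics/tmp.png",0).astype(np.float32)
    sl=np.s_[int(y0*1.5):int(y1*1.5),int(x0*1.5):int(x1*1.5)]
    w=cv2.createHanningWindow(a[sl].shape[::-1],cv2.CV_32F)
    print(n,[(round(v/1.5,2)) for v in cv2.phaseCorrelate(a[sl],b[sl],w)[0]])
o=np.zeros((600,800,3),np.uint8)
o[:300,:400]=cv2.resize(t["image"][135:195,195:275],(400,300),interpolation=2)
o[:300,400:]=cv2.resize(cv2.resize(cv2.imread("pics/top0.png"),(512,384),interpolation=cv2.INTER_AREA)[135:195,195:275],(400,300),interpolation=2)[:,:,::-1]
o[300:]=cv2.resize(s["image"][105:225,190:350],(800,600),interpolation=2)[150:450]
cv2.imwrite("pics/n.png",o[:,:,::-1])
E
```

```text
top [([246.9, 164.2], [219, 151, 53, 29, 1228]), ([430.2, 375.0], [415, 364, 42, 20, 545])]
side [([285.4, 191.0], [263, 168, 46, 43, 1027]), ([12.6, 374.1], [0, 362, 34, 22, 521])]
 pos [0.3879 0.3565 0.1742] yaw2.40 tool shift cm [ 11.46 -36.12  17.71] turn None tilt [ 2.e-04 -1.e-03 -1.e+00] F [ 0.9 -0.6 -0.2] w 0.0469 t 52.5
top [0.28, 0.0]
side [-0.02, 0.0]
top [0.0, -0.08]
top [-0.03, -0.0]
side [0.07, 0.02]
```

View pics/n.png

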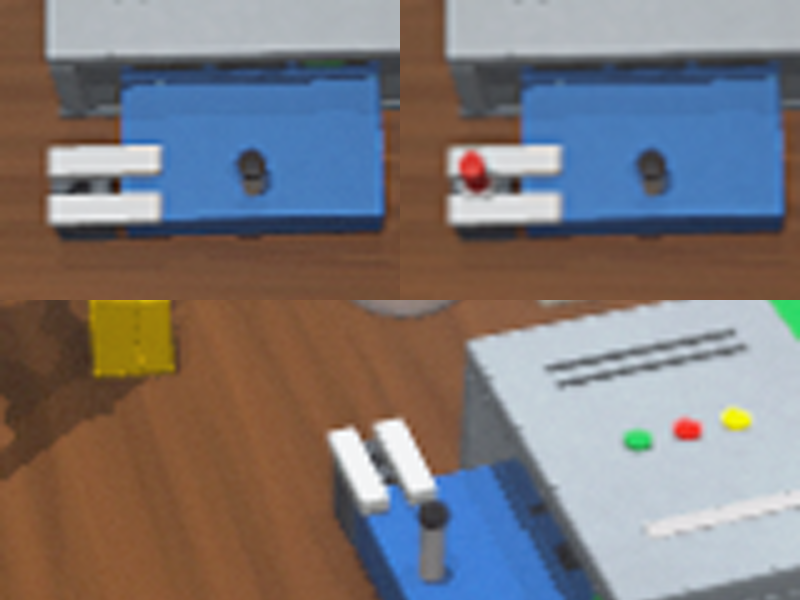

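>>> carry_out(
  targets=[
    [0.5, -2, -3, 0, 0],
    [0.5, 0, -4, 0, 0],
    [0.5, 0, -4, 0, 0],
    [0.5, 0, -4, 0, 0],
    [0.5, 0, -4, 0, 0],
    [0.5, 0, -4, 0, 0],
    [0.5, 0, -4, 0, 0],
    [0.5, 0, -4, 0, 0],
    [0.5, 0, -4, 0, 0],
    [0.5, 0, -4, 0, 0],
    [0.5, 0, -4, 0, 0],
    [0.5, 0, -4, 0, 0],
    [0.5, 0, 0, 0, 0],
  ],
)

```text
time: 53.8
tool_pos: [0.4059, -0.1191, 0.1941]
ee_rot: [-2.012, 1.568, -1.982]
wrist_force: [-0.1, 0.9, -0.4]
width: 0.0471
```

```bash
python3 - <<'E'
from h import *
t=snap("top");s=snap("side")
o=np.zeros((600,800,3),np.uint8)
o[:,:400]=cv2.resize(s["image"][90:165,190:240],(400,600),interpolation=2)
o[:300,400:]=cv2.resize(t["image"][185:225,115:168],(400,300),interpolation=2)
o[300:,400:]=cv2.resize(t["image"],(400,300),interpolation=3)
cv2.imwrite("pics/p.png",o[:,:,::-1])
E
```

```text
(no output)
```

View pics/p.png

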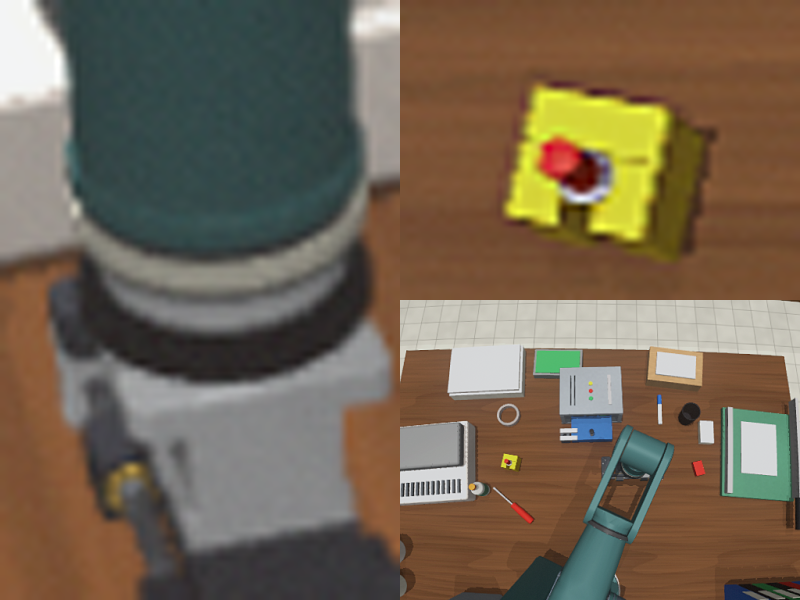

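```bash
python3 -c "
from h import *
print(robot.close_job())"
```

```text
the job is handed in; nothing more can be done
None
```

The job is done as asked and was handed in at about 54 s of the 208 s allowed. No verdict was reported.

**What I did:**
- I drew the pin straight up, parked it in the notch, and pulled the tray out about 140 mm to its stop.
- With the pin I felt cells 0 and 3. Both stopped at floor height, about 14 mm, so both are empty. I then put the pin back in the notch.
- Only two punches were on the bench, and neither had been knocked aside when I looked. I stood one in cell 3 and the other in cell 0, then pushed the tray home.

**Last checks:**
- **Tray:** it matches its starting position to within about 0.1 pixel (about 0.3 mm) on the front edge and the post. One larger image patch gave a sideways shift of 0.28 pixel, which I put down to the pin being gone. When I pushed it home, the gripper stopped about 2 mm short of where it first gripped the post, against a hard stop. The pictures show the tray is home, so I blame the re-grip and the tool tilting.
- **Punches:** before the push both stood upright in cells 0 and 3. The pictures show the die buttons in cells 1, 4 and 5; I did not feel those cells. I have no view of the punches under the hood.
- **Pin:** it hangs in the notch with its collar on the bracket. After the second parking I could see it only from the top camera, because the arm blocked the side view.
- **Post grip:** the gripper closed to about 17 mm on the 14 mm post, so the pads were probably on its cap. They held through both moves.
- **Rest of the bench:** the other objects look to be where they started.

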